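# Clamp the mortar cube on the notched rail

## Task

Clamp the mortar cube in the rail clamp: hold the carriage's release bar up and slide the carriage so that its sprung jaw pad pushes the cube against the fixed jaw and is itself pressed well in, but gently, never hard against the end of its travel. Then let go so that the bar drops fully into the nearest notch and the cube stays clamped, with the pad still pressed in by at least a quarter of its travel. Leave the core slice and the knob weight beside the rail where they stand.

Things in the scene. Friction and masses are not known exactly. Their poses are not given: they have to be found in the camera images.
- rail: The clamp's fixed rail: an aluminium beam 64 mm wide on a dark flange 105 x 400 mm. Origin: centre of the underside, on the table. Its y axis runs along the beam, z up; the carriage slides towards the rail's +y to clamp. The beam's flat top is 30 mm over the table.
- jaw_zone (a point): Point on the middle of the beam's top, 50 mm along +y from the rail's origin: the nearest place the fixed jaw can be. The fixed jaw (grey block 60 mm wide, 58 mm high, face square to the rail and turned to -y) is bolted on the beam with its face 0 to 60 mm to +y of this point; where exactly is not measured and must be felt or seen.
- carriage: Grey carriage block on the beam, 64 x 70 mm, top 65 mm over the table. Origin: middle of its underside, 31 mm over the table; axes as the rail's. It slides up to 155 mm along the rail's y, with about 1.5 N of friction plus 0.6 N for each cm/s of speed.
- pad_face (a point): Point on the carriage, 71 mm to +y of its origin and 56 mm over the table, where the middle of the jaw pad's front face is while the pad is free. The steel pad (56 mm wide, 44 mm high) stands on two pins on the carriage's +y side and springs back up to 16 mm when it pushes something: 0.9 N per mm, 14.4 N at the end of its travel. This point does not move with the pad.
- pawl (a point): Tip of the steel pawl, a 2 mm blade below the bar's front leg, moving with the bar. It drops between the upright teeth of a strip along the rail's front (-x) side: teeth 6 mm apart, 2 mm thick, 4 mm gaps. The strip begins with a toothless gap of about 50 mm, where the pawl starts. Where the teeth sit along the rail differs by up to 6 mm and is not measured.
- release_bar (a joint): Height of the release bar over its lowest place, in m: 0 = fully down, pawl in a notch (or in the toothless gap); about 0.0075 = pawl resting on top of a tooth; above that the teeth are cleared; 0.016 = upper stop. A spring and its weight press it down with 4 to 6 N. With the bar down the teeth block the carriage.
- bar_grip (a point): Middle of the release bar, the black cross bar on two steel legs above the carriage, 108 mm over the table when down. It lies along the rail's x, 12 x 12 mm in section, 57 mm free between its legs, 37 mm free below it; take it from above with fingers on its -y and +y sides. Lifted, it still carries the carriage along the rail.
- cube: Grey mortar cube, 50 mm, about 0.3 kg, standing loose on the beam between the jaw pad and the fixed jaw, nearly square to them; its friction on the beam is under 2.5 N. Origin: centre of its underside.
- core_slice: Bystander: concrete core slice, 47 mm across, 24 mm high, on the table behind the rail. Origin: centre of its underside.
- weight: Bystander: steel knob weight, 30 mm across, 41 mm high, on the table in front of the rail. Origin: centre of its underside.

How it is judged (in metres and radians):
On the way, in this order (a step that is already met when the one before it is completed fails the run):
1. the release bar is held up clear of the teeth (value of joint release_bar above 0.0078 m), for 0.1 s.
2. the jaw pad, with the bar off its lowest place, presses the cube with at least 3.5 N (value of joint release_bar above 0.005 m and contact force between cube and carriage above 3.5 N), for 0.1 s.
At the end, for the whole second after the job is handed in: The release bar is fully down (under 2 mm), the carriage is caught by a notch and at rest, and its sprung pad presses the cube with 3.5 to 14 N against the fixed jaw, the cube upright (within 0.08 rad) on the beam (value of joint release_bar below 0.002 m and contact force between cube and carriage between 3.5 and 14 N and y of cube in the frame of rail above 0.02 m and z of cube in the frame of rail below 0.034 m and angle between cube's own z axis and vertical below 0.08 rad and linear speed of each of cube, carriage below 0.01 m/s); the robot touches nothing.
It fails at once if the cube is pressed by the carriage with more than 16 N (pad driven hard against its end) (contact force between cube and carriage above 16 N).
It fails at once if the core slice is moved by more than 20 mm (distance of core_slice from where it was at the start of the episode above 0.02 m).
It fails at once if the knob weight is moved by more than 20 mm (distance of weight from where it was at the start of the episode above 0.02 m).
It also fails if it takes over 42 s, if anything falls off the work surface, if the arm or the gripper's body presses on something with over 40 N, if the wrist force passes 120 N, or if a joint passes its speed limit or range.

## Robot

A 6-joint arm with a two-finger parallel gripper is mounted at the origin on a cart in front of the work surface, level with it; the furniture and walls round the work are solid. World frame = base frame: x ahead of the robot, y to its left, z up, the work surface at z = 0. Lengths are in mm, angles in rad, forces in N, time in s.
With the tool pointing down it reaches from about 350 to 925 mm from the base axis. Payload 6.4 kg.
Tool frame: the origin (TCP) lies on the centre line of the jaws, within the pads' length; the fingertips stand 19 mm ahead of it and the grasp point (between the pads) is the TCP; z points along the fingers, y is the direction in which the jaws open and shut (so a half turn about z gives the same grasp; the last joint's range is limited). The gripper opens to 85 mm and grips with 20 to 120 N. Pads are 22 mm wide; open, the fingers measure 114 mm over their backs; the gripper's body (76 mm by 85 mm) begins 54 mm behind the grasp point. The pads swing forward as they close: fully open they stand 13 mm farther back than shut.
Start: joints at [1.053, 0.245, 1.558, -0, 1.339, -0.174], TCP at [219.091, 611.975, 250.29] pointing down, gripper open.
Joint ranges: [-3.13, 3.13], [-1.02, 2.26], [0.13, 2.54], [-0.95, 4.09], [0.21, 2.88], [-2.74, 2.74]. Speed limits (rad/s): [2.57, 2.57, 3.14, 3.14, 3.14, 3.14].

## Interface

Orientations are given as a unit quaternion [x, y, z, w].
In Python, from rig import bot gives the robot as it stands. The module is installed in compiled form; this text tells all that it offers.
- The arm moves only by the tool step_arm, never from a script. Its argument "steps" is a list that holds one entry, the list of rows, each a list of 5 numbers: the opening, from 0 (shut) to 1 (fully open), then the shift along the tool's x, y, z in mm, then the turn about the tool's z in rad. In form: [[[hand, x, y, z, roll], ...]]. A call has 1 to 20 rows; each row is the pose to reach, as a shift and turn from the pose commanded when the call began, along the tool's axes at that moment; what a row does not reach only later rows make up. A row lasts 1/8 s, in which the tool goes at most 62.5 mm and 10.7 degrees, less where a joint would pass 70% of its speed; a pose out of reach is approached as far as the arm can. A call with a gripper value outside its range is refused whole. The fingers move at their own pace and stop on an object; the grip force is fixed at half the most. Time passes only in rows, so rows that repeat a pose let the fingers close. It gives the time, the measured TCP pose, the force and the opening at its end, in the units of the state.
- bot.read_state(): the state, without advancing time (a new reading comes with each control period).
- bot.get_image(name): name is "scene" or "top" or "wrist"; returns a dict with "image" (420x560x3 uint8, blue, green, red), "K" (3x3 intrinsics, pixels), "T" (4x4, takes a point from camera to world coordinates). Camera axes: x right, y down, z forward; pixel columns grow to the right and rows downward; lengths in mm; the calibration is good to about 2 mm. A picture is of the moment at which its call begins. There is no depth.
- bot.hand_in(): hands the job in, once; it reports no verdict.
The state is a dict: "time": time; "joint_positions": joint angles; "dq": joint speeds; "joint_torque": joint torques, N m; "tcp_pos": TCP position; "tool_rot": TCP orientation; "force": force on the tool from outside, world axes, zero at the start; "torque": the same for the moment, N m; "opening": finger opening in mm.
Only numpy, scipy, OpenCV 4.12 (cv2) and the standard library are available. Lean on these libraries where they do the work, as an engineer would, in place of code of your own. Each camera call takes 0.05 s, during which the arm holds its last target.

## Working session

There is one attempt and no reset: what is moved stays moved. The work goes in short steps, Python scripts to look and compute and a tool call to move; the robot and the scene stay as the last step left them, time stands still between calls to the robot, and variables do not carry over. Pictures are saved under pics/ and viewed, and the job is handed in when it is done.

Besides the shell and the picture viewer there is one more tool, called after "Request:" as name([rows], argument=value, ...), one row to a line, values as JSON. step_arm: Moves the arm, as the interface text tells. Its arguments: {"type":"object","properties":{"steps":{"type":"array"}},"required":["steps"]}

```bash
mkdir -p pics; python3 - <<'E'
from rig import bot
import cv2,numpy as np
s=bot.read_state();print(s)
for n in("scene","top","wrist"):
    d=bot.get_image(n);cv2.imwrite(f"pics/{n}0.png",d["image"]);print(n,d["K"].tolist(),np.round(d["T"],4).tolist())
    np.savez(f"{n}0.npz",**d)
E
```

```text
{'time': 0.0, 'joint_positions': array([ 1.05292728e+00,  2.45825052e-01,  1.55901549e+00,  5.18858988e-06,
        1.33870897e+00, -1.74122488e-01]), 'dq': array([ 1.18421484e-03, -2.11685368e-04,  1.28685541e-03,  6.25688516e-05,
        8.16561688e-05, -9.76704609e-05]), 'joint_torque': array([-9.33884694e-04, -4.29517150e+01, -3.26124072e+01, -2.65015315e-04,
        5.48580545e-03,  9.11355130e-06]), 'tcp_pos': array([218.80468715, 611.50940793, 249.17247497]), 'tool_rot': array([ 1.71028836e-01,  9.85265538e-01, -9.19590669e-04, -3.34193128e-04]), 'force': array([-0.31482955,  0.04156414, -0.0330485 ]), 'torque': array([ 0.01326611, -0.00863467,  0.00252711]), 'opening': 85.44875026185868}
scene [[538.9579496179297, 0.0, 282.030373058128], [0.0, 538.9579496179297, 213.2182376434552], [0.0, 0.0, 1.0]] [[-0.7231, -0.5061, 0.4701, 98.5374], [-0.6907, 0.5325, -0.4892, 378.9678], [-0.0027, -0.6785, -0.7346, 807.5037], [0.0, 0.0, 0.0, 1.0]]
top [[396.16151764758916, 0.0, 274.45101509233524], [0.0, 396.16151764758916, 211.28971777427125], [0.0, 0.0, 1.0]] [[-0.1243, -0.971, 0.2041, 388.757], [-0.9922, 0.1219, -0.0244, -82.7977], [-0.0012, -0.2056, -0.9786, 924.1677], [0.0, 0.0, 0.0, 1.0]]
wrist [[302.1841529864528, 0.0, 279.55276404682274], [0.0, 302.1841529864528, 208.65218784402092], [0.0, 0.0, 1.0]] [[0.3376, 0.8954, 0.2903, 144.2743], [0.9413, -0.3207, -0.1054, 638.7509], [-0.0013, 0.3088, -0.9511, 371.512], [0.0, 0.0, 0.0, 1.0]]
```

View pics/scene0.png

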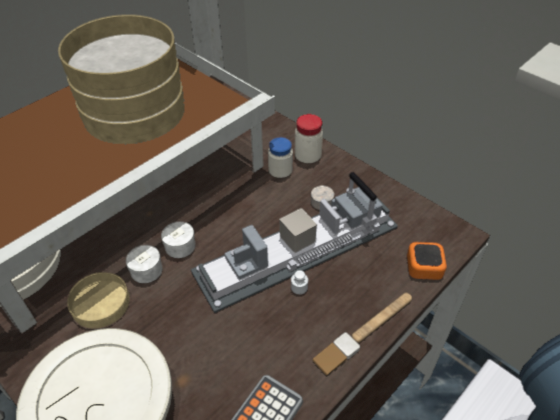

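View pics/top0.png

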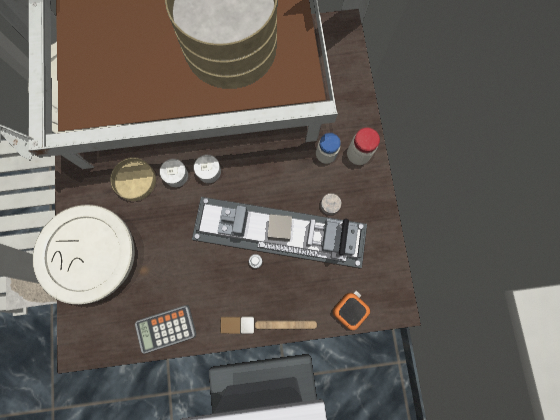

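View pics/wrist0.png

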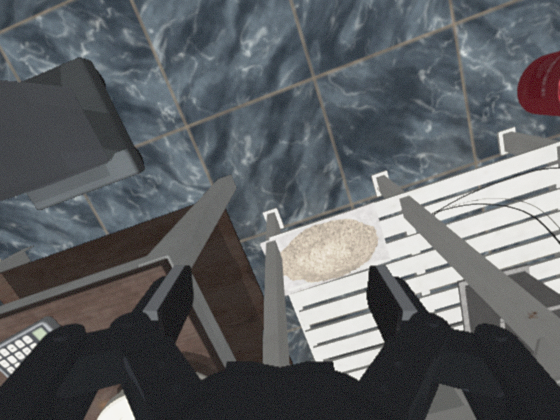

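The scene view shows the rail with the fixed jaw at its left end, near (250,250). The cube is at (298,230), and the carriage with its black bar at (360,190). In the top view the bar is near (347,238) and the cube near (279,229). Next I'll enlarge both views.

```bash
python3 - <<'E'
import cv2
a=cv2.imread("pics/top0.png")[190:275,185:375];cv2.imwrite("pics/topc.png",cv2.resize(a,None,fx=4.2,fy=4.2,interpolation=cv2.INTER_CUBIC))
a=cv2.imread("pics/scene0.png")[165:310,185:405];cv2.imwrite("pics/scenec.png",cv2.resize(a,None,fx=3.6,fy=3.6,interpolation=cv2.INTER_CUBIC))
E
```

```text
(no output)
```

View pics/topc.png

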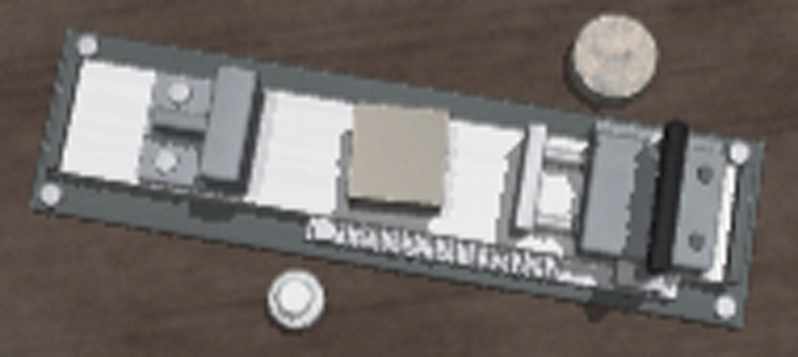

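View pics/scenec.png

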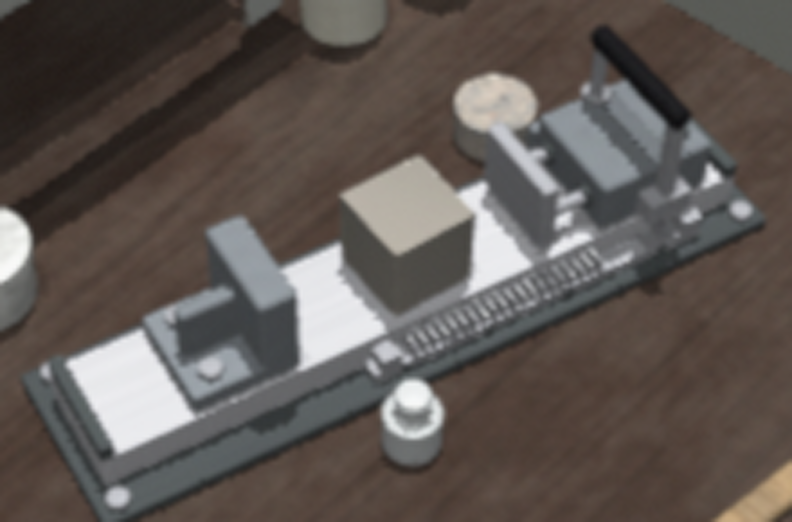

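```bash
cat > h.py <<'E'
import numpy as np
def ld(n):
    d=np.load(n);return d["K"],d["T"]
def ray(KT,p):
    K,T=KT;v=T[:3,:3]@np.linalg.inv(K)@np.array([p[0],p[1],1.]);return T[:3,3],v/np.linalg.norm(v)
def onz(KT,p,z):
    o,v=ray(KT,p);return o+v*(z-o[2])/v[2]
def tri(A,pa,B,pb):
    o1,v1=ray(A,pa);o2,v2=ray(B,pb)
    s=np.linalg.lstsq(np.c_[v1,-v2],o2-o1,rcond=None)[0];a=o1+v1*s[0];b=o2+v2*s[1];return (a+b)/2,np.linalg.norm(a-b)
E
python3 - <<'E'
from h import *
np.set_printoptions(precision=1,suppress=True)
T=ld("top0.npz");S=ld("scene0.npz")
t=lambda x,y:((x+.5)/4.2+184.5,(y+.5)/4.2+189.5)
s=lambda x,y:((x+.5)/3.6+184.5,(y+.5)/3.6+164.5)
print("flange z~6")
c=[onz(T,t(*p),5) for p in [(68,32),(33,208),(763,143),(741,325)]]
for p in c:print(p)
c=np.array(c);print("centre",c.mean(0),"lens",np.linalg.norm(c[0]-c[2]),np.linalg.norm(c[1]-c[3]),np.linalg.norm(c[0]-c[1]),np.linalg.norm(c[2]-c[3]))
d=(c[0]+c[1]-c[2]-c[3]);print("yaw of +y from world y",np.arctan2(-d[0],d[1]))
ends=[((676,124),(604,36)),((660,270),(680,113))]
for a,b in ends: print("bar",tri(T,t(*a),S,s(*b)),onz(T,t(*a),110),onz(S,s(*b),110))
print("cube top corners")
for a in [(355,103),(448,110),(440,207),(348,200)]:print(onz(T,t(*a),80))
print("cube scene")
for a in [(417,157),(341,200),(402,253),(473,213)]:print(onz(S,s(*a),80))
print("jaw face top");
for a in [(258,72),(243,187)]:print(onz(T,t(*a),88))
for a in [(246,217),(298,295)]:print(onz(S,s(*a),88))
print("pad front top edge")
for a in [(527,125),(514,230)]:print(onz(T,t(*a),78))
for a in [(487,133),(547,198)]:print(onz(S,s(*a),78))
E
```

```text
flange z~6
[636.5  64.6   5. ]
[538.4  92.6   5. ]
[ 524.  -316.6    5. ]
[ 425.6 -287.2    5. ]
centre [ 531.1 -111.6    5. ] lens 397.40492811183145 396.23972986488087 102.0156170743898 102.6691667787944
yaw of +y from world y -0.2876838825694335
bar (array([ 521.8, -250.8,  106. ]), np.float64(5.36576988056505)) [ 523.4 -248.6  110. ] [ 517.1 -248.5  110. ]
bar (array([ 452.6, -228.6,  112.3]), np.float64(0.2839320271340481)) [ 452.7 -229.1  110. ] [ 453.9 -230.5  110. ]
cube top corners
[560.  -91.6  80. ]
[ 550.3 -138.9   80. ]
[ 500.8 -128.1   80. ]
[510.2 -81.9  80. ]
cube scene
[ 548.  -138.1   80. ]
[555.7 -89.7  80. ]
[509.6 -85.1  80. ]
[ 501.7 -128.9   80. ]
jaw face top
[580.8 -44.   88. ]
[522.3 -29.8  88. ]
[576.9 -44.   88. ]
[523.2 -26.4  88. ]
pad front top edge
[ 537.8 -178.5   78. ]
[ 484.6 -164.1   78. ]
[ 534.3 -177.4   78. ]
[ 482.3 -163.8   78. ]
```

Request:
step_arm([
  [[1,-36,-47,0,0],[1,-72,-95,0,0],[1,-108,-142,0,-0.01],[1,-144,-190,0,-0.01],[1,-180,-237,0,-0.02],[1,-216,-284,0,-0.02],[1,-252,-332,0,-0.03],[1,-288,-379,0,-0.03],[1,-324,-427,0,-0.04],[1,-360,-474,0,-0.04],[1,-396,-521,0,-0.05],[1,-432,-569,0,-0.05],[1,-468,-616,0,-0.057],[1,-504,-664,0,-0.057],[1,-539,-710,0,-0.057],[1,-539,-710,0,-0.057],[1,-539,-710,0,-0.057],[1,-539,-710,0,-0.057]],
])

```text
time: 2.4
tcp_pos: [487.0, -237.0, 250.2]
tool_rot: [0.142, 0.99, 0.0, -0.0]
force: [-0.7, -0.7, -0.2]
opening: 85.1
```

```bash
python3 - <<'E'
from rig import bot
import cv2,numpy as np
s=bot.read_state();print(s["time"],s["tcp_pos"],s["tool_rot"],s["force"])
for n in("top","wrist"):
    d=bot.get_image(n);cv2.imwrite(f"pics/{n}1.png",d["image"]);np.savez(f"{n}1.npz",**d)
E
```

```text
2.4 [ 487.01576831 -236.95558474  250.23970387] [ 1.42255874e-01  9.89829906e-01  1.18357883e-04 -9.66600115e-05] [-0.74410337 -0.66640207 -0.17218859]
```

View pics/wrist1.png

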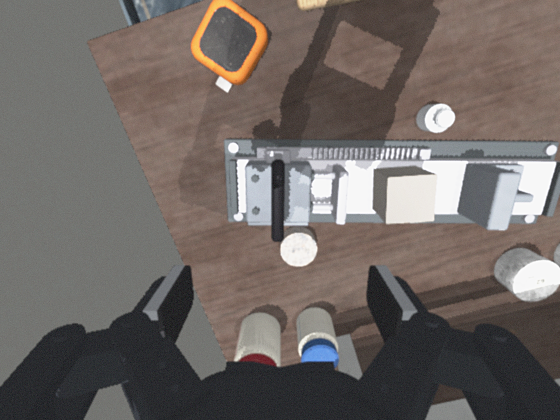

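The wrist view shows the rail running horizontally, so the jaws are well aligned. The bar runs from (278,161) to (278,241). I'll mask it and compute its position.

```bash
python3 - <<'E'
from h import *
import cv2
np.set_printoptions(precision=1,suppress=True)
im=cv2.imread("pics/wrist1.png");W=ld("wrist1.npz")
m=(im.max(2)<32).astype(np.uint8);m[:150]=0;m[250:]=0;m[:,:255]=0;m[:,300:]=0
n,l,st,c=cv2.connectedComponentsWithStats(m);k=1+np.argmax(st[1:,4]);print(st[k],c[k])
ys,xs=np.nonzero(l==k);r=cv2.minAreaRect(np.c_[xs,ys].astype(np.float32));print(r)
for p in [c[k],(278,161),(278,241)]: print(onz(W,p,114),onz(W,p,108))
print("pad front/cube/jaw in wrist")
uy=np.array([.284,.959]);o=np.array([531.1,-111.6])
for p,z in [((347,196),78),((374,170),80),((374,222),80),((434,170),80),((434,222),80),((459,212),88),((466,165),88),((227,140),5),((227,221),5)]:
  q=onz(W,p,z);print(p,q,(q[:2]-o)@uy)
E
```

```text
[274 185   2   3   3] [274.3 186. ]
((274.0000305175781, 186.00001525878906), (1.4142134189605713, 1.4142134189605713), 45.0)
[ 470.3 -236.4  114. ] [ 471.7 -236.9  108. ]
[ 450.2 -227.1  114. ] [ 451.1 -227.4  108. ]
[ 521.7 -248.3  114. ] [ 524.3 -249.   108. ]
pad front/cube/jaw in wrist
(347, 196) [ 509.3 -172.    78. ] -64.0953134719496
(374, 170) [ 490.2 -141.2   80. ] -40.03208362545344
(374, 222) [ 543.7 -151.5   80. ] -34.67561224639999
(434, 170) [506.8 -84.9  80. ] 18.652312695957413
(434, 222) [561.2 -92.   80. ] 27.342134756196252
(459, 212) [553.5 -70.1  88. ] 46.13477445814727
(466, 165) [507.9 -58.8  88. ] 44.04109643868557
(227, 140) [ 425.6 -283.7    5. ] -194.99044996515607
(227, 221) [ 522.6 -318.     5. ] -200.30725265219886
```

Request:
step_arm([
  [[1,0,0,50,0],[1,0,0,90,0],[1,0,0,120,0],[1,0,0,135,0],[1,0,0,143,0],[1,0,0,143,0],[1,0,0,143,0]],
])

```text
time: 3.38
tcp_pos: [488.0, -238.7, 108.6]
tool_rot: [0.143, 0.99, -0.001, 0.001]
force: [-1.5, -0.2, 0.0]
opening: 85.4
```

```bash
python3 - <<'E'
from rig import bot
import cv2,numpy as np
s=bot.read_state();print(s["time"],s["tcp_pos"],s["tool_rot"],s["force"])
for n in("scene","wrist"):
    d=bot.get_image(n);cv2.imwrite(f"pics/{n}2.png",d["image"]);np.savez(f"{n}2.npz",**d)
a=cv2.imread("pics/scene2.png")[130:310,185:425];cv2.imwrite("pics/scenec2.png",cv2.resize(a,None,fx=3.3,fy=3.3,interpolation=cv2.INTER_CUBIC))
E
```

```text
3.375 [ 487.987213   -238.68802377  108.60499961] [ 1.42891633e-01  9.89737619e-01 -5.82537588e-04  1.04309661e-03] [-1.5242576  -0.18029356  0.01476744]
```

View pics/wrist2.png

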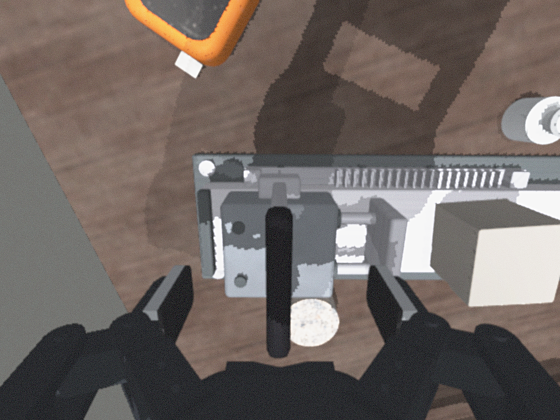

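View pics/scenec2.png

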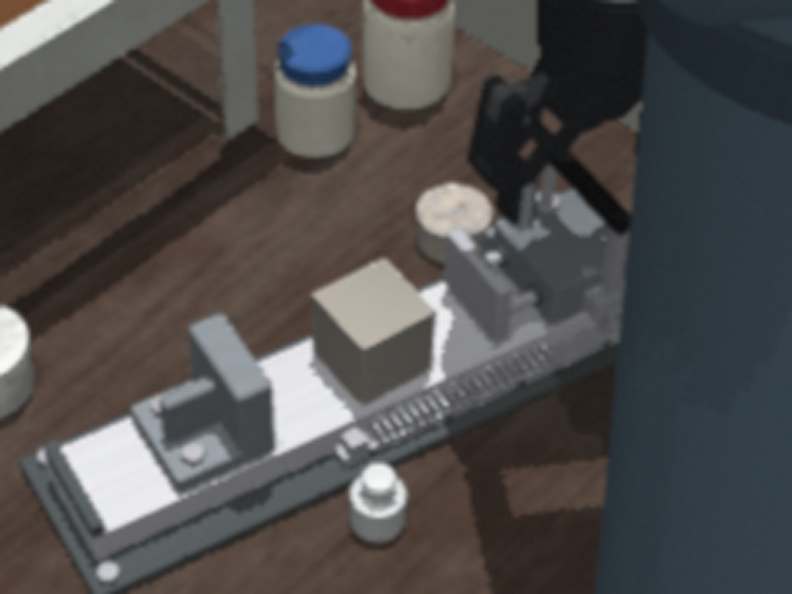

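Request:
step_arm([
  [[0,0,0,0,0],[0,0,0,0,0],[0,0,0,0,0],[0,0,0,0,0],[0,0,0,0,0],[0,0,0,0,0],[0,0,0,0,0],[0,0,0,0,0]],
])

```text
time: 4.47
tcp_pos: [487.2, -238.3, 107.4]
tool_rot: [0.143, 0.99, -0.0, -0.0]
force: [-1.3, -0.2, 2.9]
opening: 11.1
```

Request:
step_arm([
  [[0,0,0,-4,0],[0,0,0,-8,0],[0,0,0,-12,0],[0,0,0,-12,0],[0,0,0,-12,0],[0,0,0,-12,0]],
])

```text
time: 5.22
tcp_pos: [487.2, -238.1, 119.1]
tool_rot: [0.143, 0.99, 0.0, -0.0]
force: [1.6, -2.3, -5.6]
opening: 10.8
```

```bash
python3 - <<'E'
from rig import bot
import cv2,numpy as np
s=bot.read_state();print(s["time"],s["tcp_pos"],s["tool_rot"],s["force"],s["torque"],s["opening"])
for n in("wrist",):
    d=bot.get_image(n);cv2.imwrite(f"pics/{n}3.png",d["image"]);np.savez(f"{n}3.npz",**d)
E
```

```text
5.225 [ 487.18934522 -238.08594245  119.1170818 ] [ 1.42918544e-01  9.89734450e-01  6.18051135e-05 -6.17693105e-05] [ 1.59485584 -2.32988628 -5.6030965 ] [-0.30143327 -0.2942674  -0.16119376] 10.840860074853886
```

View pics/wrist3.png

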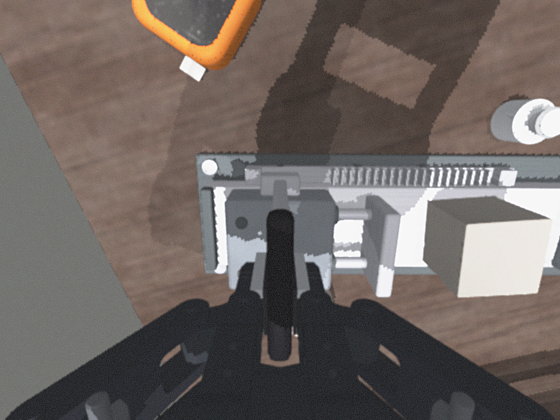

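Request:
step_arm([
  [[0,0,4,-12,0],[0,0,4,0,0]],
])

```text
time: 5.52
tcp_pos: [487.6, -232.9, 117.7]
tool_rot: [0.143, 0.99, 0.001, -0.001]
force: [1.4, 1.6, -4.6]
opening: 10.5
```

I made a slip there: the first row's z of -12 was relative to the new pose, so the bar may have briefly touched its upper stop. I'll check that the grip hasn't slipped.

Request:
step_arm([
  [[0,0,0,0,0],[0,0,0,0,0]],
])

```text
time: 5.78
tcp_pos: [487.5, -233.5, 119.0]
tool_rot: [0.143, 0.99, 0.001, -0.002]
force: [-1.8, 2.0, -4.8]
opening: 10.5
```

```bash
python3 - <<'E'
from rig import bot
import cv2,numpy as np
s=bot.read_state();print(s["time"],s["tcp_pos"],s["tool_rot"],s["force"],s["torque"],s["opening"])
for n in("wrist",):
    d=bot.get_image(n);cv2.imwrite(f"pics/{n}4.png",d["image"]);np.savez(f"{n}4.npz",**d)
E
```

```text
5.775 [ 487.48911197 -233.54517483  118.99894728] [ 1.42757907e-01  9.89756032e-01  8.13126560e-04 -1.58618523e-03] [-1.82291197  2.00667986 -4.81214337] [ 0.5218848   0.38038601 -0.07268062] 10.548775933680858
```

View pics/wrist4.png

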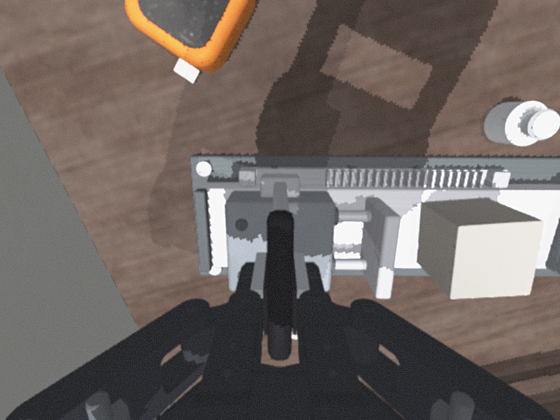

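The bar's top end is still at (280,210), as in the previous picture, so the grip hasn't slipped. Now I'll slide the carriage.

Request:
step_arm([
  [[0,0,3,0,0],[0,0,7,0,0],[0,0,12,0,0],[0,0,17,0,0],[0,0,22,0,0],[0,0,26,0,0],[0,0,30,0,0],[0,0,33,0,0],[0,0,36,0,0],[0,0,39,0,0],[0,0,42,0,0],[0,0,45,0,0],[0,0,48,0,0],[0,0,51,0,0],[0,0,54,0,0],[0,0,57,0,0],[0,0,60,0,0],[0,0,62,0,0],[0,0,62,0,0],[0,0,62,0,0]],
])

```text
time: 8.32
tcp_pos: [505.1, -175.2, 119.3]
tool_rot: [0.143, 0.99, -0.0, -0.001]
force: [-4.6, -2.9, -4.7]
opening: 10.5
```

```bash
cat > look.py <<'E'
import sys
from rig import bot
import cv2,numpy as np
np.set_printoptions(precision=2,suppress=True)
uy=np.array([.284,.959]);o=np.array([531.1,-111.6]);ux=np.array([.959,-.284])
s=bot.read_state();p=s["tcp_pos"];f=s["force"]
print(s["time"],p,"rail xy",(p[:2]-o)@ux,(p[:2]-o)@uy,"F rail",f[:2]@ux,f[:2]@uy,f[2],s["torque"],s["opening"],s["tool_rot"])
for n in sys.argv[2:]:
    d=bot.get_image(n);cv2.imwrite(f"pics/{n}{sys.argv[1]}.png",d["image"]);np.savez(f"{n}{sys.argv[1]}.npz",**d)
E
python3 look.py 5 wrist top
```

```text
8.325 [ 505.12 -175.18  119.25] rail xy -6.855387041102503 -68.34668122632205 F rail -3.5789045323069697 -4.057948247904369 -4.7019375222906525 [-0.16  0.84 -0.12] 10.459590434529499 [ 0.14  0.99 -0.   -0.  ]
```

View pics/wrist5.png

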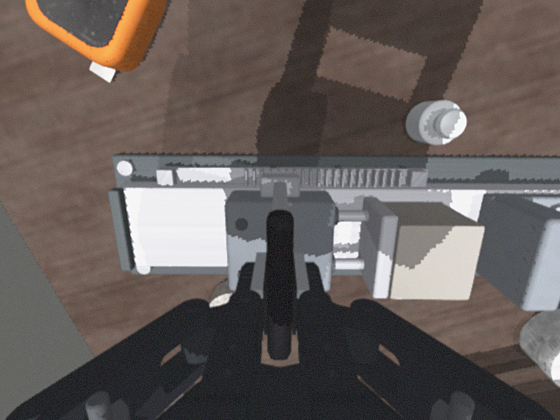

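View pics/top5.png

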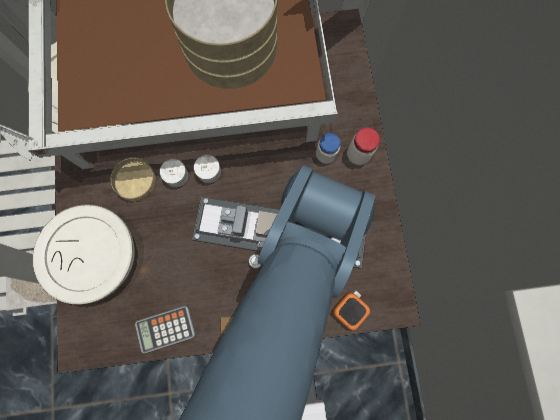

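```bash
python3 - <<'E'
import cv2
a=cv2.imread("pics/wrist5.png")[140:325,350:560];cv2.imwrite("pics/w5c.png",cv2.resize(a,None,fx=3.2,fy=3.2,interpolation=cv2.INTER_CUBIC))
E
```

```text
(no output)
```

View pics/w5c.png

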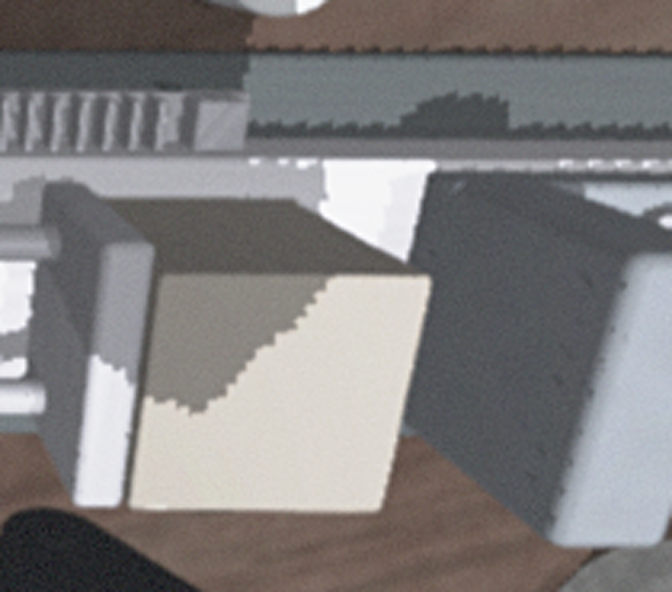

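```bash
python3 - <<'E'
from h import *
W=ld("wrist5.npz")
uy=np.array([.284,.959]);o=np.array([531.1,-111.6]);ux=np.array([.959,-.284])
for n,p,z in [("cube+y top",(430,277),80),("",(383,512),80),("cube+y bot",(298,199),30),("jaw top",(632,258),88),("",(552,540),88),("jaw bot",(428,168),30),("pad",(155,245),78),("",(125,505),78),("cube-y",(160,274),80),("",(132,508),80)]:
  q=onz(W,((p[0]+.5)/3.2+349.5,(p[1]+.5)/3.2+139.5),z);print(n,q,(q[:2]-o)@ux,(q[:2]-o)@uy)
E
```

```text
cube+y top [522.59048652 -58.00703685  80.        ] -23.381024964740416 48.978949833496024
 [569.82324665 -70.86711054  80.        ] 25.567452929645246 50.060243036580346
cube+y bot [523.53690738 -56.08375707  30.        ] -23.019618815966343 51.092158666319136
jaw top [524.12217253 -29.68143068  88.        ] -29.956610230195615 76.57820497241921
 [577.95437672 -45.24501901  88.        ] 26.088532671114095 76.94106975456175
jaw bot [524.49445543 -27.02717432  30.        ] -30.35339973803924 79.22936516596089
pad [ 503.55783209 -103.56444696   78.        ] -28.69503608782186 -0.1158803166788803
 [ 555.62044043 -118.27792088   78.        ] 25.411631907390163 0.5596789567044945
cube-y [ 508.35701104 -104.22460314   80.        ] -23.905139124865148 0.6139967259217275
 [ 555.13024217 -117.51094246   80.        ] 24.723709900538637 1.155994961162695
```

Request:
step_arm([
  [[0,0,3,0,0],[0,0,6,0,0],[0,0,9,0,0],[0,0,12,0,0],[0,0,15,0,0],[0,0,18,0,0],[0,0,20,0,0],[0,0,22,0,0],[0,0,24,0,0],[0,0,26,0,0],[0,0,26,0,0],[0,0,26,0,0]],
])

```text
time: 9.93
tcp_pos: [512.7, -150.1, 119.2]
tool_rot: [0.143, 0.99, -0.0, -0.001]
force: [-4.8, -1.2, -4.7]
opening: 10.6
```

```bash
python3 look.py 6 wrist;python3 - <<'E'
import cv2
a=cv2.imread("pics/wrist6.png")[140:325,350:560];cv2.imwrite("pics/w6c.png",cv2.resize(a,None,fx=3.2,fy=3.2,interpolation=cv2.INTER_CUBIC))
E
```

```text
9.925 [ 512.66 -150.1   119.21] rail xy -6.749145929360998 -42.16237597728077 F rail -4.3001550495408996 -2.5167146590050407 -4.663290964026806 [-0.19  0.84 -0.11] 10.636126754918468 [ 0.14  0.99 -0.   -0.  ]
```

View pics/w6c.png

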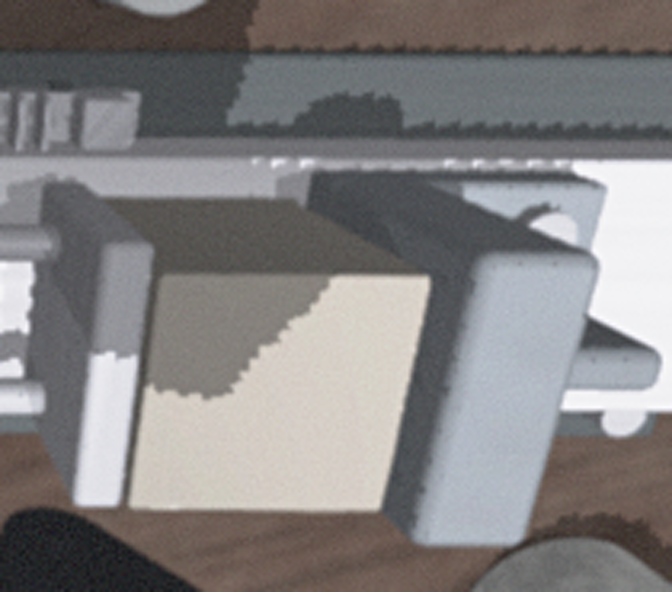

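The cube is about 1–2 mm from the jaw. I'll now feel for contact in small steps.

Request:
step_arm([
  [[0,0,1,0,0],[0,0,2,0,0],[0,0,3,0,0],[0,0,3,0,0],[0,0,3,0,0]],
])

```text
time: 10.6
tcp_pos: [513.5, -147.3, 119.2]
tool_rot: [0.143, 0.99, -0.0, -0.001]
force: [-4.3, -2.6, -5.3]
opening: 10.6
```

```bash
python3 look.py 7
```

```text
10.6 [ 513.5  -147.34  119.2 ] rail xy -6.728049477407832 -39.277969581268486 F rail -3.3859126019483647 -3.690268251489898 -5.269425041844423 [-0.21  0.9  -0.06] 10.562210287025644 [ 0.14  0.99 -0.   -0.  ]
```

Request:
step_arm([
  [[0,0,1,0,0],[0,0,2,0,0],[0,0,2,0,0],[0,0,2,0,0]],
])

```text
time: 11.1
tcp_pos: [514.0, -145.8, 119.2]
tool_rot: [0.143, 0.99, -0.001, -0.001]
force: [-6.2, -3.1, -5.5]
opening: 10.4
```

```bash
python3 look.py 8
```

```text
11.1 [ 513.96 -145.76  119.21] rail xy -6.740293398361785 -37.62723389084955 F rail -5.004710262138828 -4.766551937695424 -5.492968601186167 [-0.41  0.97 -0.09] 10.36139458952584 [ 0.14  0.99 -0.   -0.  ]
```

Request:
step_arm([
  [[0,0,1,0,0],[0,0,2,0,0],[0,0,2,0,0],[0,0,2,0,0]],
])

```text
time: 11.6
tcp_pos: [514.5, -144.2, 119.2]
tool_rot: [0.143, 0.99, -0.001, -0.001]
force: [-6.3, -5.7, -4.8]
opening: 10.4
```

```bash
python3 look.py 9 wrist
```

```text
11.6 [ 514.46 -144.16  119.24] rail xy -6.711225765277313 -35.946384350563356 F rail -4.449789509336515 -7.230074286249969 -4.784779197178393 [-0.66  1.02 -0.11] 10.423510222613242 [ 0.14  0.99 -0.   -0.  ]
```

```bash
python3 - <<'E'
import cv2,numpy as np
r=[]
for k in (3,6,9):
    a=cv2.imread(f"pics/wrist{k}.png")[185:305,300:460];r.append(cv2.resize(a[:60],None,fx=5,fy=3.2,interpolation=cv2.INTER_CUBIC))
cv2.imwrite("pics/cmp.png",np.vstack(r))
E
```

```text
(no output)
```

View pics/cmp.png

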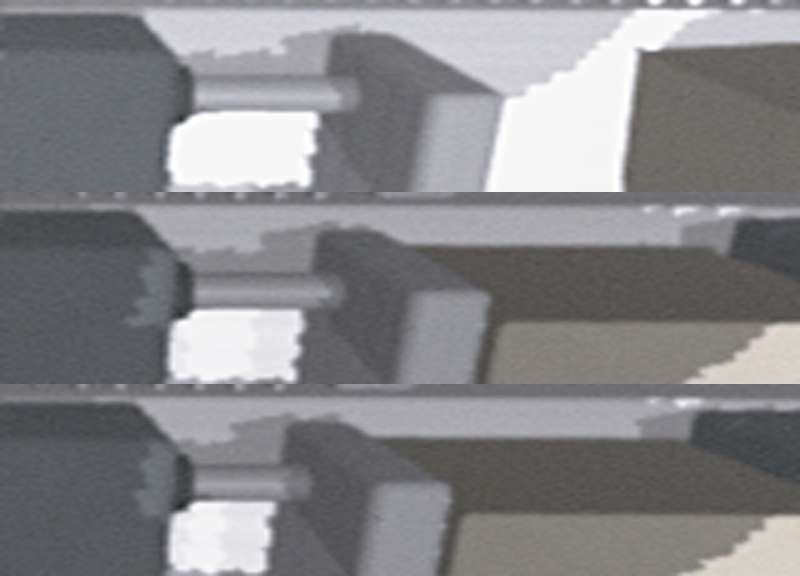

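View pics/wrist9.png

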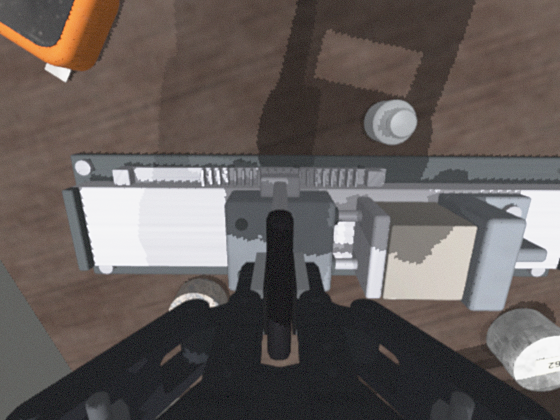

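Compression is about 5.4 mm, with the pad edge having moved 10 px at about 1.85 px/mm. That agrees with the force reading. I'll press about 4.5 mm further and then lower the bar slowly to feel for a notch.

Request:
step_arm([
  [[0,0,1,0,0],[0,0,2,0,0],[0,0,3,0,0],[0,0,4,0,0],[0,0,5,0,0],[0,0,5,0,0],[0,0,5,0,0]],
])

```text
time: 12.52
tcp_pos: [515.7, -140.2, 119.3]
tool_rot: [0.143, 0.99, -0.002, -0.001]
force: [-8.0, -9.0, -5.0]
opening: 10.6
```

```bash
python3 look.py 10 wrist
python3 - <<'E'
import cv2,numpy as np
r=[]
for k in (3,9,10):
    a=cv2.imread(f"pics/wrist{k}.png")[185:305,300:460];r.append(cv2.resize(a[:60],None,fx=5,fy=3.2,interpolation=cv2.INTER_CUBIC))
cv2.imwrite("pics/cmp2.png",np.vstack(r))
E
```

```text
12.525 [ 515.7  -140.19  119.34] rail xy -6.652514639896558 -31.796010459845135 F rail -5.111645053549886 -10.898786195687602 -5.031396927713458 [-1.09  1.28 -0.09] 10.579953335164797 [ 0.14  0.99 -0.   -0.  ]
```

View pics/cmp2.png

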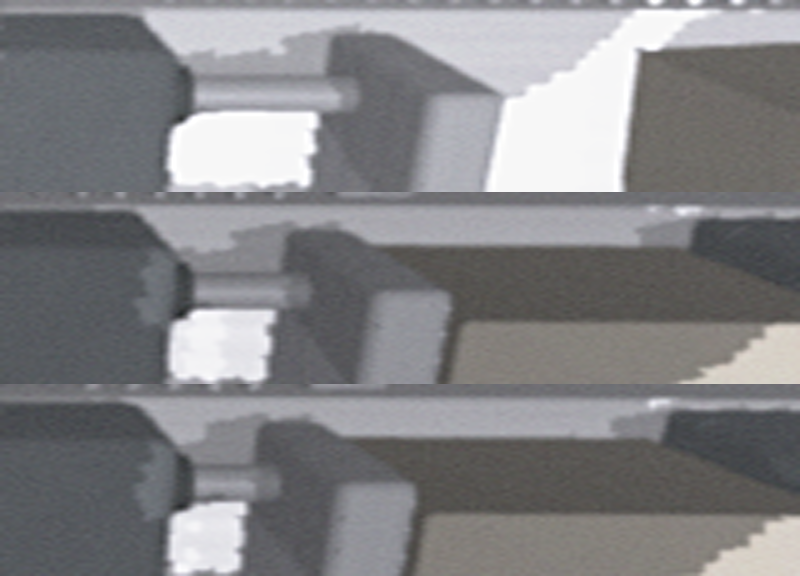

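Compression is now about 10 mm (the pad edge has moved 17 px, and the force is about 9 N plus friction). Lowering to feel for a notch.

Request:
step_arm([
  [[0,0,0,2,0],[0,0,0,3,0],[0,0,0,4,0],[0,0,0,5,0],[0,0,0,6,0],[0,0,0,6,0]],
])

```text
time: 13.32
tcp_pos: [515.8, -139.9, 113.5]
tool_rot: [0.143, 0.99, -0.002, -0.001]
force: [-7.6, -7.6, -4.3]
opening: 10.7
```

```bash
python3 look.py 11
```

```text
13.325 [ 515.8  -139.89  113.48] rail xy -6.641691208165945 -31.481219841644112 F rail -5.1565625749999375 -9.492488252769025 -4.285068969172913 [-0.92  1.29 -0.09] 10.68159766211568 [ 0.14  0.99 -0.   -0.  ]
```

Request:
step_arm([
  [[0,0,0,1,0],[0,0,0,2,0],[0,0,0,3,0],[0,0,0,3,0]],
])

```text
time: 13.82
tcp_pos: [515.8, -139.9, 110.5]
tool_rot: [0.143, 0.99, -0.002, -0.001]
force: [-8.0, -6.5, -4.7]
opening: 10.3
```

```bash
python3 look.py 12 wrist
```

```text
13.825 [ 515.78 -139.87  110.51] rail xy -6.6662310686558195 -31.467338037267513 F rail -5.808766186639291 -8.508072216163272 -4.7469199667175 [-0.95  1.28 -0.1 ] 10.33405591738156 [ 0.14  0.99 -0.   -0.  ]
```

View pics/wrist12.png

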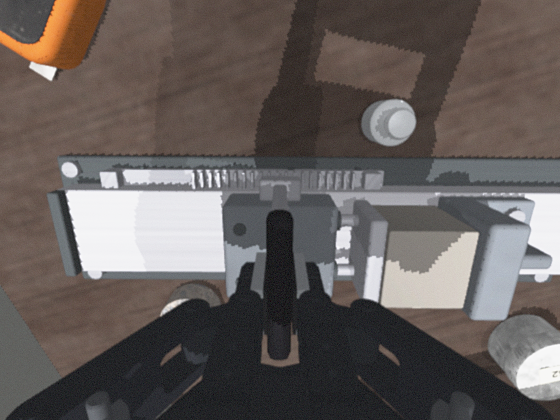

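The bar is at about 3 mm with no resistance, so the pawl is in a notch. I'll lower it the rest of the way and release gently.

Request:
step_arm([
  [[0,0,0,1,0],[0,0,0,2,0],[0,0,0,2.5,0],[0,0,0,2.5,0],[0,0,0,2.5,0]],
])

```text
time: 14.5
tcp_pos: [515.9, -139.9, 109.1]
tool_rot: [0.143, 0.99, -0.002, -0.001]
force: [-11.7, -6.3, 3.9]
opening: 10.6
```

```bash
python3 look.py 13
```

```text
14.5 [ 515.86 -139.93  109.11] rail xy -6.569974733374601 -31.49231031838278 F rail -9.455143344693786 -9.405224348338347 3.9109396791026874 [-0.67  1.98 -0.11] 10.63621040805635 [ 0.14  0.99 -0.   -0.  ]
```

Request:
step_arm([
  [[0.3,0,0,0,0],[0.5,0,0,0,0],[0.8,0,0,0,0],[1,0,0,0,0],[1,0,0,0,0],[1,0,0,0,0],[1,0,0,0,0],[1,0,0,0,0]],
])

```text
time: 15.5
tcp_pos: [516.6, -138.4, 107.8]
tool_rot: [0.143, 0.99, 0.0, -0.0]
force: [0.3, 0.7, 0.5]
opening: 85.6
```

```bash
python3 look.py 14 wrist
```

```text
15.5 [ 516.65 -138.41  107.77] rail xy -6.2432533197932525 -29.819062091012484 F rail 0.05996856065602442 0.7774646638260393 0.4764538685742792 [-0.04 -0.07 -0.02] 85.58814997583383 [ 0.14  0.99  0.   -0.  ]
```

View pics/wrist14.png

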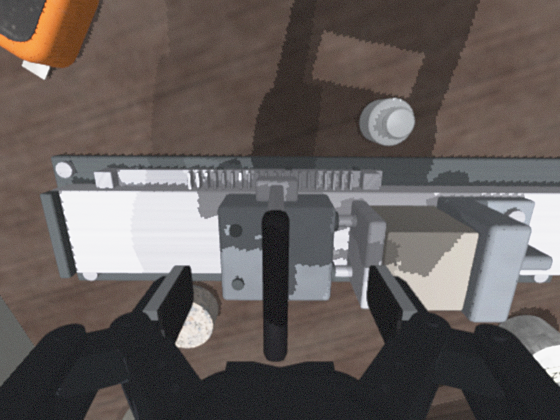

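Request:
step_arm([
  [[1,0,0,-20,0],[1,0,0,-50,0],[1,0,0,-100,0],[1,0,0,-142,0],[1,0,0,-142,0],[1,0,0,-142,0],[1,0,0,-142,0]],
])

```text
time: 16.42
tcp_pos: [515.8, -138.0, 247.9]
tool_rot: [0.143, 0.99, 0.001, -0.002]
force: [-0.3, 0.0, -0.6]
opening: 85.3
```

```bash
python3 look.py 15 wrist scene
python3 - <<'E'
import cv2
a=cv2.imread("pics/wrist15.png")[110:290,180:480];cv2.imwrite("pics/w15c.png",cv2.resize(a,None,fx=2.6,fy=2.6,interpolation=cv2.INTER_CUBIC))
a=cv2.imread("pics/scene15.png")[130:310,185:425];cv2.imwrite("pics/s15c.png",cv2.resize(a,None,fx=3.3,fy=3.3,interpolation=cv2.INTER_CUBIC))
E
```

```text
16.425 [ 515.82 -138.    247.92] rail xy -7.158367085731561 -29.6596393485126 F rail -0.26650059030148937 -0.06839236744387661 -0.6271745031337472 [-0.03 -0.05  0.03] 85.32949890093441 [ 0.14  0.99  0.   -0.  ]
```

View pics/w15c.png

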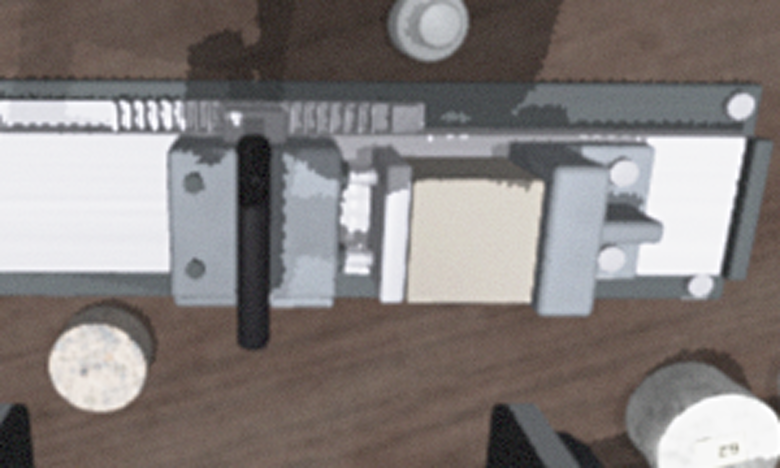

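View pics/s15c.png

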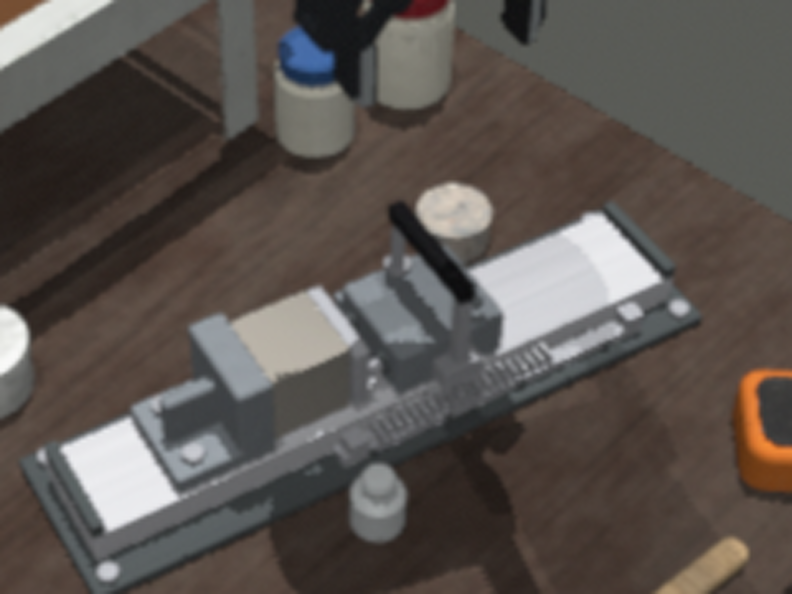

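```bash
python3 - <<'E'
import cv2,numpy as np
r=[]
for k in (2,14):
    im=cv2.imread(f"pics/wrist{k}.png");g=im.max(2)
    # bar row extents along its axis & width
    for c in (0,):
        cx=279 if k==2 else 275
        col=g[195:370,cx-4:cx+5].mean(1);d=np.diff(col);print(k,"near end",195+np.argmin(d[:30]), "far",195+80+np.argmax(d[80:]))
        row=g[300:340].astype(float).mean(0)[255:300];print(np.round(row).astype(int))
    a=im[190:370,215:345];r.append(cv2.resize(a,None,fx=3,fy=3,interpolation=cv2.INTER_CUBIC))
cv2.imwrite("pics/barcmp.png",np.hstack(r))
E
```

```text
2 near end 206 far 357
[127 126 126 127 127 127 128 127 128 130 124  76  39  40  43  44  43  44
  45  48  47  47  46  46  46  47  44  43  42  41  42  40  40  34  39 125
 216 229 231 233 233 235 238 240 242]
14 near end 209 far 361
[107 107 106 106 107 106 107  96  56  32  34  36  37  35  37  36  39  39
  38  38  37  38  38  36  36  34  33  34  33  34  31  29  57  98 107 106
 106 106 107 106 105 105 104 104 104]
```

View pics/barcmp.png

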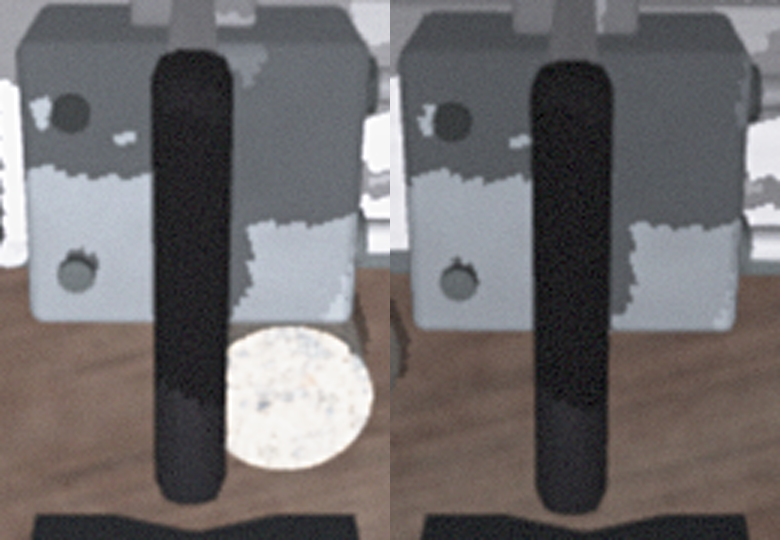

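Measured against the carriage, the bar looks the same in both pictures: its ends moved +12/+10 px and the bolts +10/+9 px. So it's fully down. Next I'll check compression by geometry.

```bash
python3 - <<'E'
from h import *
uy=np.array([.284,.959]);o=np.array([531.1,-111.6]);ux=np.array([.959,-.284])
W=ld("wrist15.npz");S=ld("scene15.npz")
w=lambda p:((p[0]+.5)/2.6+179.5,(p[1]+.5)/2.6+109.5)
for n,p,z in [("carr front",(340,165),65),("",(333,300),65),("carr back",(170,160),65),("",(174,300),65),("pad front",(412,170),78),("",(405,300),78),("cube -y",(413,180),80),("",(408,302),80),("cube +y",(543,182),80),("",(533,303),80),("jaw",(553,168),88),("",(537,310),88),("bar",(254,240),114)]:
  q=onz(W,w(p),z);print(n,np.round(q,1),np.round([(q[:2]-o)@ux,(q[:2]-o)@uy],1))
W1=ld("wrist1.npz")
E
```

```text
carr front [ 506.8 -101.8   65. ] [-26.1   2.4]
 [ 560.9 -119.    65. ] [30.7  1.3]
carr back [ 485.9 -165.3   65. ] [-28.1 -64.4]
 [ 542.1 -182.4   65. ] [ 30.7 -64.7]
pad front [513.5 -76.8  78. ] [-26.8  28.3]
 [563.9 -91.4  78. ] [25.7 28.7]
cube -y [516.8 -77.6  80. ] [-23.4  28.5]
 [564.2 -90.6  80. ] [25.8 29.5]
cube +y [531.5 -30.8  80. ] [-22.6  77.6]
 [578.7 -43.3  80. ] [26.2 79. ]
jaw [524.8 -28.7  88. ] [-29.6  77.7]
 [578.1 -44.3  88. ] [26.  77.9]
bar [ 512.8 -138.6  114. ] [ -9.9 -31.1]
```

Carriage centre is at rail y of about -31.3, so the free pad face would be at about 39.7. The measured face is at about 28.5, giving a compression of roughly 10–11 mm (about 9–10 N). The cube is flat against the jaw and nothing touches the robot, so I'm handing in.

```bash
python3 - <<'E'
from rig import bot
print(bot.hand_in(),bot.read_state()["time"])
E
```

```text
the job is handed in; nothing more can be done
the job is handed in; nothing more can be done
```

The mortar cube is clamped in the rail clamp and I have handed the job in; no verdict was reported. I lifted the release bar about 12 mm, slid the carriage until the pad pressed the cube on the fixed jaw, lowered the bar into a notch, released it and backed off.

**Last checks (at about 16 s of the 42 s allowed):**
- **Bar:** it looks the same against the carriage as at the start, so I take it as fully down, to within about 1 mm.
- **Clamping:** the pad is pressed in about 10–11 mm of its 16 mm, which is roughly 9–10 N. Before release the arm felt 9–11 N along the rail, which agrees within its 1–2 N scatter.
- **Cube:** it sits flush against both the jaw and the pad.
- **Robot:** it was clear of everything, with tool forces near 0.
- **Core slice and weight:** I never touched them, and the pictures show nothing disturbed. I did not measure their positions again.

**What went wrong or disagreed:**
- **Wrong move:** just after the lift I commanded one row 12 mm too high, so the bar may have briefly touched its upper stop.
- **Lowering:** the bar stopped at a tool height about 1.7 mm above where I had gripped it. That could have been a small slip in the fingers or the pawl held slightly high. The pictures after release point to a slip, with the bar right down, but I did not check that by touch.

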